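Scrape clear, draw the sagging bolt and hold the lane gate ajar

ROBOT

A 7-joint arm with a two-finger parallel gripper is mounted at the origin on the work surface. World frame = base frame: x ahead of the robot, y to its left, z up, the work surface at z = 0. Lengths are in m, angles in rad, forces in N, time in s.
With the tool pointing down it reaches from about 0.425 to 0.875 m from the base axis. Payload 4.7 kg.
Tool frame: the origin (TCP) lies at the very end of the fingers, on their centre line; the grasp point (between the pads) lies 19 mm behind it; z points along the fingers, y is the line along which they close (so a half turn about z gives the same grasp; the last joint's range is limited). The gripper opens to 87 mm and grips with 3 to 60 N. Pads are 19 mm wide; open, the fingers measure 117 mm over their backs; the gripper's body (75 mm by 190 mm) begins 51 mm behind the grasp point.
Start: joints at [-1.273, 0.321, -0.07, 1.45, 0.023, 1.371, -0.057], TCP at [0.182, 0.624, 0.223] pointing down, gripper open.
Joint ranges: [-2.86, 2.86], [-0.3, 2.09], [-1.38, 1.24], [0.06, 2.45], [-1.56, 4.7], [0.09, 2.05], [-2.69, 2.69]. Speed limits (rad/s): [2.57, 2.57, 3.14, 3.14, 3.14, 3.14, 3.14].

INTERFACE

Orientations are given as a rotation vector (axis times angle).
In Python, from bench import ctrl, imaging, ticket gives the robot as it stands.
- The arm moves only by the tool jog_arm, never from a script. Its argument "rows" is text: rows parted by semicolons, each of 7 numbers parted by spaces: the shift along the tool's x, y, z in cm, then the turn, a rotation vector about the tool's x, y, z in rad, then the closure, from -1 (fully open) to 1 (shut), so that 0 is half open. A call has 1 to 5 rows; each row shifts and turns the commanded pose from where the row before left it, along the tool's axes as they then stand; what a row does not reach is not made up. A row lasts 1/8 s, in which the tool goes at most 62.5 mm and 10.7 degrees, less where a joint would pass 70% of its speed; a pose out of reach is approached as far as the arm can. A call with a gripper value outside its range is refused whole. The fingers move at their own pace and stop on an object; "force" is the grip in N (left out, the last holds). Time passes only in rows, so rows that do not move let the fingers close. It gives the time, the measured TCP pose, the force, the opening and the grip force at its end, in the units of the state.
- ctrl.get_state(): the state, without advancing time (a new reading comes with each control period).
- imaging.get_image(name): name is "side" or "top" or "wrist"; returns a dict with "img" (420x560x3 uint8, blue, green, red), "vertical_fov" (degrees; the focal length in pixels is half the picture's height over the tangent of half this angle, whatever the lens; pixels are square), "cx", "cy" (the principal point, pixels), "origin" and "orientation" of the camera in the world. Camera axes: x right, y down, z forward; pixel columns grow to the right and rows downward; lengths in m; the calibration is good to about 2 mm. A picture is of the moment at which its call begins. There is no depth.
- ticket.close_job(): hands the job in; it is judged then, once.
The state is a dict: "time": time; "joint_positions": joint angles; "qd": joint speeds; "joint_torque": joint torques, N m; "position": TCP position; "tool_rot": TCP orientation; "ft_force": force on the tool from outside, world axes, zero at the start; "torque": the same for the moment, N m; "grip_width": opening from 0.0 (shut) to 1.0 (fully open); "grip_force": force on a finger pad.
Only numpy, scipy, OpenCV 4.12 (cv2) and the standard library are available. Lean on these libraries where they do the work, as an engineer would, in place of code of your own. Each camera call takes 0.05 s, during which the arm holds its last target. There are 200 camera calls.

TASK

Using the wooden scraper block, and without the gripper touching them, push the three loose metal offcuts off the raised plate in front of the small gate, then stand the block upright on the bench again and let go of it. Next take the gate's bolt by its upright knob, lift it so that its hanging nose clears the bent-up lip of the keeper while you draw it right back, and pull the self-closing gate towards the robot until its free edge stands about 80 mm open. Finish while still gripping the knob and holding the gate ajar there; leave everything else on the bench where it is.

Things in the scene. Friction and masses are not known exactly. Their poses are not given: they have to be found in the camera images.
- station: Fixed lane end with plate, gate and roller lane. Origin on the bench; x points from plate to gate and lane, y along the shut gate, z up. In mm: shut gate at x = 77 to 93 (bolt and keeper 71 to 99). Aluminium posts 40 x 45, 121 high, at x = 85, y = -132.5 (keeper post) and +132.5 (hinge post). A grey tote, 103 high, stands behind the gate from x = 180 on.
- plate_top (a point): Point on the top of the station's dark steel plate, above the station's origin, 30 mm above the bench, axes as the station. From this point the plate reaches x from -75 to 105 mm, y from -110 to 110 mm. Its -x edge and both y edges are open: things pushed over drop to the bench.
- keeper_lip (a point): Top middle of the keeper's bent-up steel lip, on the keeper post, 131.5 mm above the bench; lip 6 mm thick along the station's y. Beyond it (-y) two cheeks, 18 mm apart, rise to 157 mm above the bench; the bolt's end lies between them.
- gate_hinge (a point): Point on the gate's vertical hinge line, at the height of the gate's top edge (121 mm). The gate leaf is 200 mm long from here, 16 mm thick, its bottom edge 35 mm above the bench. Axes turn with the gate; its -y points along the leaf to the free edge.
- gate_edge (a point): Top of the gate's free edge, 200 mm from the hinge line.
- gate (a joint): Gate angle, rad: 0 shut, growing as it swings towards the plate (-x side of the station, towards the robot) to 1.2. A spring closes it (about 3 N at the knob when shut, 5 N at 0.4 rad); 0.4 rad is 80 mm open at the free edge.
- bolt_knob (a point): Grip point on the bolt's upright round steel knob on top of the gate: 16 mm thick, reaching 20 mm above and 32 mm below this point (21 mm collar at its foot). 150 mm from the hinge line when the bolt is home. Guide loops 25 mm wide, up to 166 mm above the bench, stand 60 and 190 mm from the hinge line, so there is free room for fingers closing across the gate (along station x).
- bolt (a joint): How far the bolt (140 g) is drawn along the gate towards the hinge, m: 0 home, 0.05 fully drawn; it stays where left (friction about 1 N). It starts at 0 to 0.008, behind the lip. Unless lifted, its hanging nose meets the lip at about 0.0095; it is past the lip at 0.028. From 0.03 on the gate is free to swing.
- bolt_lift (a joint): How far the bolt is lifted straight up in its worn guides, m: 0 sagging (it falls back by its weight), 0.014 at most. It must be lifted 0.0085 or more to pass the lip.
- scraper_mid (a point): Middle of the loose wooden scraper block (150 g, total height 85 mm, this point is half-way up; z up when standing). Its foot is 100 mm long (along x), 26 mm thick (along y), 30 mm high; above it a centred upright grip 44 mm long (x), 22 mm thick (y) rises to the top. It stands on the bench to the left or the right of the plate.
- chip0_mid (a point): Middle of a loose sawn aluminium offcut, 24 x 16 x 13 mm, lying on the plate.
- chip1_mid (a point): Middle of a loose sawn aluminium offcut, 18 x 18 x 13 mm, lying on the plate.
- chip2_mid (a point): Middle of a loose sawn aluminium offcut, 22 x 19 x 12 mm, lying on the plate.
- bit_cup: Bystander: grey cup, 64 mm across, 75 mm high, on the other side of the plate from the scraper. Origin under its centre.
- spare_roller: Bystander: orange spare roller standing on end, 48 mm across, 45 mm high, right of the lane. Origin under its centre.
- glue_mid (a point): Bystander: white bottle with black cap, 44 mm across, 100 mm high, left of the lane. This point is its middle.
- driver: Bystander: screwdriver lying in front of the robot, about 200 mm long. Origin under its middle.
- screw_tray: Bystander: blue screw tray 90 x 80 x 30 mm. Origin under its centre.
- cover: Bystander: black moulded cover 140 x 90 x 50 mm, far right. Origin under its centre.
There are look-alikes about, which are no part of the job. Of the things that look like the part that bears scraper_mid, the smallest one is meant.

How it is judged:
On the way, in this order (a step that is already met when the one before it is completed fails the run):
1. all three offcuts are off the plate, the scraper block in the gripper (height (world z) of each of chip0_mid, chip1_mid, chip2_mid below 0.028 m and contact force between the fingers and scraper above 0.5 N), for 0.2 s.
2. the scraper block stands upright on the bench, let go (height (world z) of scraper_mid below 0.05 m and angle between scraper_mid's own z axis and vertical below 0.15 rad and contact force between the fingers and scraper below 0.1 N), for 0.2 s.
3. the bolt is drawn clear of the keeper, the knob in the gripper (value of joint bolt above 0.031 m and contact force between the fingers and bolt above 0.5 N), for 0.2 s.
At the end, for the whole second after the job is handed in: Knob gripped (over 0.5 N); gate steady at 0.25 to 0.55 rad (free edge 50 to 110 mm open), propped by nothing else; bolt drawn over 31 mm; offcuts on the bench, off the plate; scraper block upright (within 0.15 rad) on the bench, let go (all of step 2 and all of step 3 and height (world z) of each of chip0_mid, chip1_mid, chip2_mid below 0.028 m and value of joint gate between 0.25 and 0.55 rad and velocity of joint gate between -0.1 and 0.1 rad/s and contact force between gate and scraper below 0.1 N and contact force between gate and chip0 below 0.1 N and contact force between gate and chip1 below 0.1 N and contact force between gate and chip2 below 0.1 N); the arm keeps its last pose, push and grip.
It fails at once if the gripper or arm touches an offcut (contact force between any of the fingers, the arm and chip0 above 0.3 N or contact force between any of the fingers, the arm and chip1 above 0.3 N or contact force between any of the fingers, the arm and chip2 above 0.3 N).
It fails at once if a bystander is shifted by more than 30 mm (distance of any of bit_cup, spare_roller, glue_mid, driver, screw_tray, cover from where it was at the start of the episode above 0.03 m).
It also fails if it takes over 72 s, if anything falls off the work surface, if the arm or the gripper's body presses on something with over 40 N, if the wrist force passes 120 N, or if a joint passes its speed limit or range.

## Working session

There is one attempt and no reset: what is moved stays moved. The work goes in short steps, Python scripts to look and compute and a tool call to move; the robot and the scene stay as the last step left them, time stands still between calls to the robot, and variables do not carry over. Pictures are saved under pics/ and viewed, at most 14 in all, crops included, and the job is handed in when it is done.

Besides the shell and the picture viewer there is one more tool, called after "Request:" by a JSON object that holds its "fn" and its "kwargs", one argument or row to a line. jog_arm: Moves the arm, as the interface text tells. Its arguments: {"type":"object","properties":{"rows":{"type":"string"},"force":{"type":"number"}},"required":["rows"]}

```bash
mkdir -p pics; ls; cat > h.py <<'E'
import numpy as np, cv2
from scipy.spatial.transform import Rotation as R
from bench import ctrl, imaging, ticket
def snap(n,f):
    d=imaging.get_image(n); cv2.imwrite('pics/'+f+'.png',d['img']); np.save('pics/'+f+'.npy',{k:v for k,v in d.items()},allow_pickle=True); return d
def load(f): return np.load('pics/'+f+'.npy',allow_pickle=True).item()
def cam(d):
    o=np.array(d['orientation'],float); M=R.from_rotvec(o).as_matrix() if o.size==3 else (o if o.shape==(3,3) else None)
    f=210/np.tan(np.radians(d['vertical_fov'])/2); return f,M,np.array(d['origin'])
def px2w(d,u,v,z):
    f,M,o=cam(d); r=M@np.array([(u-d['cx'])/f,(v-d['cy'])/f,1]); return o+r*(z-o[2])/r[2]
def w2px(d,p):
    f,M,o=cam(d); c=M.T@(np.array(p)-o); return c[0]/c[2]*f+d['cx'],c[1]/c[2]*f+d['cy']
E
python3 - <<'E'
from h import *
for n in ['side','top']:
    d=snap(n,n+'0'); print(n,d['vertical_fov'],d['cx'],d['cy'],d['origin'],d['orientation'])
t=cv2.imread('pics/top0.png');
print(ctrl.get_state())
E
```

```text
pics
side 45.37668738045091 280.9446252828627 204.66463740401366 [ 0.08218774 -1.00294604  1.12670424] [-2.29035586  0.48120303 -0.19832385]
top 45.2284417870749 286.5111895584138 209.20157067930148 [ 0.25799554 -0.04385815  1.75982434] [-2.14782453  2.14478243 -0.16420585]
{'time': 0.1, 'joint_positions': array([-1.27292224,  0.32177622, -0.07007636,  1.45156329,  0.02263154,
        1.37076719, -0.05689956]), 'qd': array([ 0.00067891, -0.0005701 , -0.00017643, -0.00187833, -0.00100168,
       -0.00081889,  0.0010392 ]), 'joint_torque': array([ 7.14201724e-05, -4.92564726e+01, -4.05571125e-01, -3.13402212e+01,
       -6.42496976e-02,  3.93968972e-02,  6.34913476e-05]), 'position': array([0.1819126 , 0.62351596, 0.22154789]), 'tool_rot': array([-4.44198255e-01, -3.10990876e+00,  2.70700690e-03]), 'ft_force': array([ 0.35066867, -0.40497923,  1.12600523]), 'torque': array([ 0.02996794, -0.03501008,  0.02738772]), 'grip_force': 0.0, 'grip_width': 1.0001606923502653}
```

View pics/top0.png

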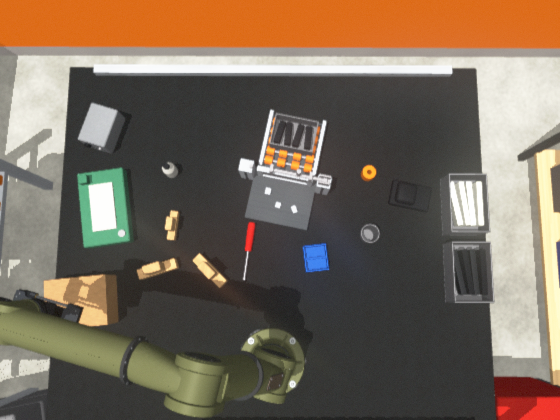

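View pics/side0.png

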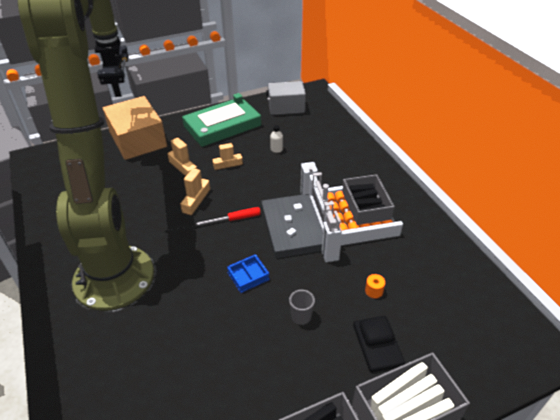

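The top view shows the plate around (282,200) with 3 chips, and three scraper-like blocks at (173,224), (157,268) and (210,269). The cup is at (370,233). I'll enlarge it.

```bash
python3 - <<'E'
from h import *
t=cv2.imread('pics/top0.png')
a=cv2.resize(t[145:245,230:340],None,fx=5,fy=5,interpolation=cv2.INTER_CUBIC) # 550x500
b=cv2.resize(t[200:290,135:235],None,fx=2.5,fy=2.5,interpolation=cv2.INTER_CUBIC)
s=cv2.imread('pics/side0.png'); c=cv2.resize(s[130:215,160:260],None,fx=2.5,fy=2.5,interpolation=cv2.INTER_CUBIC)
im=np.zeros((500,800,3),np.uint8); im[:,:550]=a; im[:225,550:]=b; im[250:250+c.shape[0],550:550+c.shape[1]]=c
cv2.imwrite('pics/crop0.png',im)
E
```

```text
(no output)
```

View pics/crop0.png

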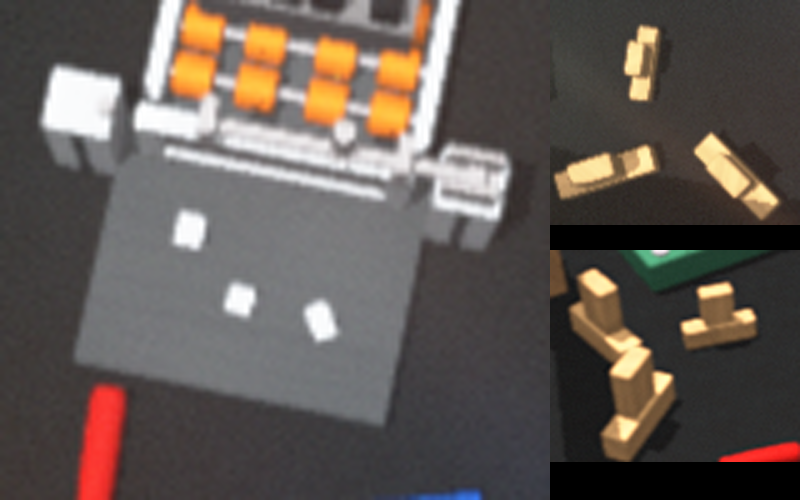

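```bash
python3 - <<'E'
from h import *
d=load('top0')
T=lambda u,v,z:px2w(d,u/5+230,v/5+145,z)
S=lambda u,v,z:px2w(d,(u-550)/2.5+135,v/2.5+200,z)
a,b=T(75,362,.03),T(385,425,.03); print('corners',a,b,np.linalg.norm(a-b))
y=(a-b)/np.linalg.norm(a-b); x=np.array([y[1],-y[0],0]); o=(a+b)/2+.075*x; print('yaw',np.degrees(np.arctan2(x[1],x[0])),'origin',o)
for n,p,z in [('c0',(190,230),.042),('c1',(240,299),.042),('c2',(321,321),.042),('knob',(345,132),.17),('keepR',(475,170),.157),('hpost',(85,95),.121)]:
    w=T(*p,z); print(n,w,'st',(w-o)@x,(w-o)@y)
for p in [((650,28),(641,100)),((635,40),(635,75))]: pass
e1,e2=S(650,26,.03),S(641,101,.03); print('scr',e1,e2,(e1+e2)/2,np.linalg.norm(e1-e2),np.degrees(np.arctan2(*(e1-e2)[1::-1])))
print('grip top',S(635,59,.085))
for e in [((557,185),(658,157)),((704,140),(770,212))]:
    q=[S(*k,.03) for k in e]; print('other',q,np.linalg.norm(q[0]-q[1]))
print('cup',px2w(d,370,231,.075), 'driver',px2w(d,250,224,.025),px2w(d,244,279,.01),'tray',px2w(d,316,257,.03),'glue',px2w(d,170,170,.1))
st=ctrl.get_state();print(R.from_rotvec(st['tool_rot']).as_matrix())
E
```

```text
corners [0.48767856 0.09236361 0.03      ] [ 0.44420707 -0.121964    0.03      ] 0.2186917765813612
yaw -11.46561085067342 origin [ 0.53944613 -0.02970868  0.03      ]
c0 [0.57844405 0.01301038 0.042     ] st 0.02972800421649914 0.04961855947343343
c1 [ 0.53011618 -0.02179538  0.042     ] st -0.010716766920224696 0.005900778111538078
c2 [ 0.51486709 -0.07766493  0.042     ] st -0.014555817385927277 -0.05188506111167921
knob [ 0.61901886 -0.09077144  0.17      ] st 0.0901228296612504 -0.04402676147716115
keepR [ 0.59692968 -0.1754665   0.157     ] st 0.08531011928719681 -0.1314225488375897
hpost [0.65498481 0.0809175  0.121     ] st 0.09124277074370368 0.13138528554431667
scr [0.51173492 0.33513331 0.03      ] [0.40758769 0.34396851 0.03      ] [0.4596613  0.33955091 0.03      ] 0.1045213158047678 -4.849009049112132
grip top [0.45905491 0.34160662 0.085     ]
other [array([0.29298827, 0.45409651, 0.03      ]), array([0.33105818, 0.31812517, 0.03      ])] 0.1412002975373492
other [array([0.3542788 , 0.25602983, 0.03      ]), array([0.25699395, 0.16389209, 0.03      ])] 0.13399143770029168
cup [ 0.43631765 -0.33163043  0.075     ] driver [0.46531745 0.07514232 0.025     ] [0.276775   0.09454292 0.01      ] tray [ 0.35141181 -0.1523091   0.03      ] glue [0.63882334 0.34124209 0.1       ]
[[-9.60013155e-01  2.79954658e-01 -3.62250052e-04]
 [ 2.79954865e-01  9.60011677e-01 -1.68914889e-03]
 [-1.25120821e-04 -1.72301882e-03 -9.99998508e-01]]
```

Request:
{"fn": "jog_arm", "kwargs": {
  "rows": "-5 -2.8 0.4 0 0 0 -1; -5 -2.8 0.4 0 0 0 -1; -5 -2.8 0.4 0 0 0 -1; -5 -2.8 0.4 0 0 0 -1; -5 -2.8 0.4 0 0 0 -1"
}}

```text
time: 0.72
position: [0.3838, 0.4179, 0.2021]
tool_rot: [-0.444, -3.11, 0.0]
ft_force: [0.1, 0.8, 0.5]
grip_width: 1.001
grip_force: 0.0
```

Request:
{"fn": "jog_arm", "kwargs": {
  "rows": "-4.75 -2.7 0 0 0 0 -1; -4.75 -2.7 0 0 0 0 -1; 0 0 0 0 0 -0.1 -1; 0 0 0 0 0 -0.1 -1; 0 0 0 0 0 0 -1"
}}

```text
time: 1.35
position: [0.4587, 0.3409, 0.2021]
tool_rot: [-0.134, -3.138, 0.001]
ft_force: [-0.3, -1.1, -0.1]
grip_width: 0.999
grip_force: 0.0
```

```bash
python3 - <<'E'
from h import *
d=snap('wrist','w1'); s=ctrl.get_state(); print(s['time'],s['position'],R.from_rotvec(s['tool_rot']).as_matrix().round(3).tolist(),s['ft_force'])
print(d['origin'],R.from_rotvec(d['orientation']).as_matrix().round(3).tolist(),d['vertical_fov'])
E
```

```text
1.4 [0.45870218 0.34104121 0.20220103] [[-0.996, 0.085, -0.0], [0.085, 0.996, -0.0], [0.0, -0.0, -1.0]] [ 0.252457   -1.04233422  0.47570192]
[0.37563987 0.34723874 0.36439641] [[0.085, 0.95, 0.301], [0.996, -0.081, -0.026], [-0.0, 0.302, -0.953]] 70.08607463537238
```

View pics/w1.png

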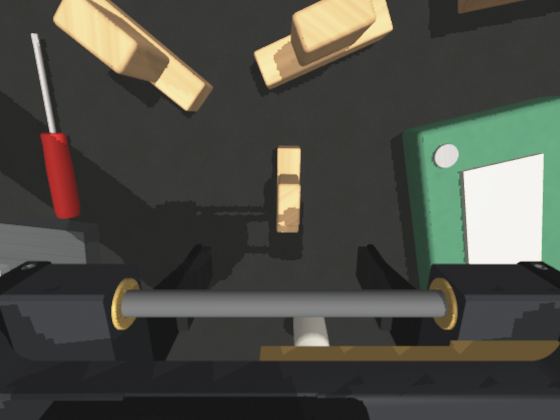

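```bash
python3 - <<'E'
from h import *
d=load('w1')
t=d['img'][130:245,240:335]; cv2.imwrite('pics/w1c.png',cv2.resize(t,None,fx=5,fy=5,interpolation=cv2.INTER_CUBIC))
print(px2w(d,288,148,.03),px2w(d,288,208,.03),px2w(d,288,232,.0),px2w(d,277,148,.03),px2w(d,300,148,.03))
c=np.array([.4597,.34,0]);a=np.radians(-4.85);X=np.array([np.cos(a),np.sin(a),0])
print([np.round(w2px(d,c+s*X+[0,0,z])) for s,z in [(-.05,.03),(.05,.03),(.05,0),(-.022,.085),(.022,.085),(.022,.03)]])
E
```

```text
[0.41057359 0.34861004 0.03      ] [0.47941867 0.34298896 0.03      ] [5.21471664e-01 3.39934331e-01 5.55111512e-17] [0.40954053 0.33655931 0.03      ] [0.41170053 0.36175601 0.03      ]
[array([284., 148.]), array([284., 232.]), array([284., 224.]), array([284., 184.]), array([284., 227.]), array([284., 210.])]
```

View pics/w1c.png

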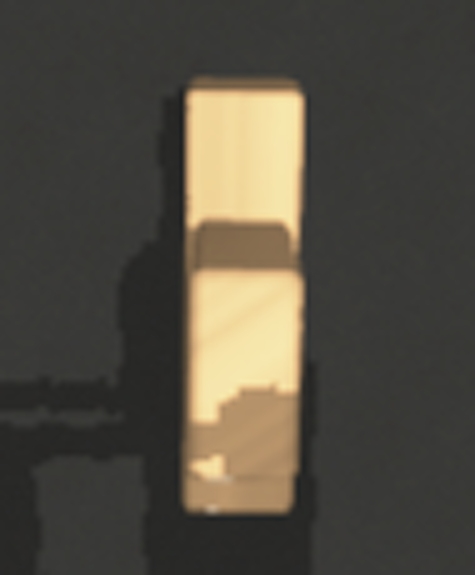

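Request:
{"fn": "jog_arm", "kwargs": {
  "rows": "-0.1 0.4 5 0 0 0 -1; 0 0 5 0 0 0 -1; 0 0 4 0 0 0 -1; 0 0 1.7 0 0 0 0.2; 0 0 0 0 0 0 0.6",
  "force": 30
}}

```text
time: 2.02
position: [0.4598, 0.3449, 0.045]
tool_rot: [-0.132, -3.138, 0.002]
ft_force: [-1.0, -1.3, -0.6]
grip_width: 0.853
grip_force: 0.0
```

Request:
{"fn": "jog_arm", "kwargs": {
  "rows": "0 0 0 0 0 0 1; 0 0 0 0 0 0 1; 0 0 0 0 0 0 1; 0 0 0 0 0 0 1; 0 0 0 0 0 0 1"
}}

```text
time: 2.65
position: [0.4603, 0.3451, 0.0457]
tool_rot: [0.132, 3.139, 0.0]
ft_force: [-0.3, 0.3, 0.2]
grip_width: 0.286
grip_force: 0.0
```

Request:
{"fn": "jog_arm", "kwargs": {
  "rows": "0 0 0 0 0 0 1; 0 0 0 0 0 0 1; 0 0 -2.5 0 0 0 1; 0 0 -4.5 0 0 0 1; 0 0 0 0 0 0 1"
}}

```text
time: 3.28
position: [0.4624, 0.3468, 0.1191]
tool_rot: [0.131, 3.134, 0.008]
ft_force: [-0.6, -0.4, -1.6]
grip_width: 0.254
grip_force: 29.9
```

```bash
python3 - <<'E'
from h import *
s=ctrl.get_state(); print(s['time'],s['position'],R.from_rotvec(s['tool_rot']).as_matrix().round(3).tolist(),s['ft_force'],s['grip_force'],s['grip_width'])
d=snap('side','s1')
cv2.imwrite('pics/s1c.png',cv2.resize(d['img'][60:260,160:360],None,fx=3,fy=3,interpolation=cv2.INTER_CUBIC))
M=R.from_rotvec(s['tool_rot']).as_matrix()
o=np.array([.53945,-.0297,0]); a=np.radians(-11.47); X=np.array([np.cos(a),np.sin(a),0]);Y=np.array([-X[1],X[0],0])
for q in [(5,100),(5,-118)]:
    t=o+X*q[0]/1e3+Y*q[1]/1e3; print(q,t,'tool delta cm',100*M.T@(t-s['position']))
E
```

```text
3.275 [0.46239244 0.34675852 0.11914973] [[-0.996, 0.084, 0.005], [0.084, 0.996, 0.005], [-0.005, 0.005, -1.0]] [-0.61580536 -0.42619922 -1.58303231] 29.91631186567247 0.2541310310975667
(5, 100) [0.56423563 0.06730862 0.        ] tool delta cm [-12.42954421 -27.05510151  11.83795925]
(5, -118) [ 0.52088528 -0.14633769  0.        ] tool delta cm [ -9.89902184 -48.70737886  11.71409514]
```

View pics/s1c.png

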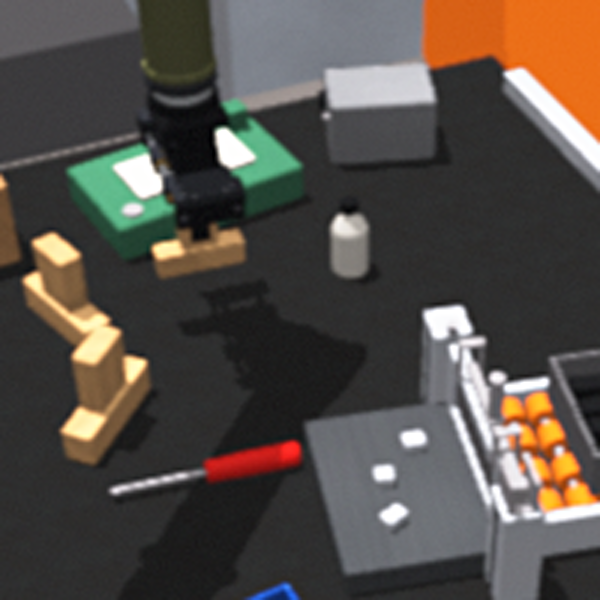

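Request:
{"fn": "jog_arm", "kwargs": {
  "rows": "-2 -4.5 0 0 0 0 1; -2 -4.5 0 0 0 0 1; -2 -4.5 0 0 0 0 1; -2 -4.5 0 0 0 0 1; -2 -4.5 0 0 0 0 1"
}}

```text
time: 3.95
position: [0.5401, 0.1107, 0.1137]
tool_rot: [-0.131, -3.136, 0.002]
ft_force: [1.3, 0.8, -2.0]
grip_width: 0.253
grip_force: 29.9
```

Request:
{"fn": "jog_arm", "kwargs": {
  "rows": "-2 -4.5 0 0 0 0 1; 0 0 0 0 0 0.115 1; 0 0 0 0 0 0 1; 0 0 0 0 0 0 1; 0 0 0 0 0 0 1"
}}

```text
time: 4.58
position: [0.5568, 0.0669, 0.1152]
tool_rot: [-0.307, -3.126, -0.0]
ft_force: [0.1, -0.0, -1.8]
grip_width: 0.252
grip_force: 29.9
```

```bash
cat >> h.py <<'E'
o=np.array([.53945,-.0297,0]); a=np.radians(-11.47); X=np.array([np.cos(a),np.sin(a),0]);Y=np.array([-X[1],X[0],0])
def st(*qs):
    s=ctrl.get_state(); M=R.from_rotvec(s['tool_rot']).as_matrix(); p=s['position']
    print(s['time'],'station mm',1e3*X@(p-o),1e3*Y@(p-o),1e3*p[2],'heading toolx',np.degrees(np.arctan2(M[1,0],M[0,0])),'tilt',M[:,2].round(4),s['ft_force'].round(1),s['grip_force'],s['grip_width']*87)
    for q in qs:
        t=o+X*q[0]/1e3+Y*q[1]/1e3+[0,0,q[2]/1e3]; print(q,t.round(4),'tool delta cm',(100*M.T@(t-p)).round(2))
E
python3 -c "
from h import *
st((0,100,77.5))"
```

```text
4.575 station mm -2.219002469497577 98.14883584282825 115.16425223972304 heading toolx 168.7672709591933 tilt [-7.e-04  1.e-04 -1.e+00] [ 0.1 -0.  -1.8] 29.916178677231073 21.960565044817514
(0, 100, 77.5) [0.5593 0.0683 0.0775] tool delta cm [-0.23  0.18  3.77]
```

Request:
{"fn": "jog_arm", "kwargs": {
  "rows": "-0.3 0 2 0 0 0 1; 0 0 1.2 0 0 0 1; 0 0 0.5 0 0 0 1; 0 0 0 0 0 0 1"
}}

```text
time: 5.08
position: [0.5599, 0.0655, 0.0784]
tool_rot: [-0.311, -3.126, 0.0]
ft_force: [1.1, 0.2, -2.0]
grip_width: 0.248
grip_force: 29.9
```

```bash
python3 -c "
from h import *
st((0,-118,77.5)); d=snap('top','t2'); snap('wrist','w2')
cv2.imwrite('pics/t2c.png',np.hstack([cv2.resize(d['img'][145:245,230:340],None,fx=4,fy=4,interpolation=2),cv2.resize(cv2.imread('pics/w2.png'),(350,400))[:, :]]))"
```

```text
5.075 station mm 1.1341927551400306 97.37491495466072 78.3663959780978 heading toolx 168.6336980235879 tilt [-5.e-04 -1.e-04 -1.e+00] [ 1.1  0.2 -2. ] 29.91615139413625 21.538820415416943
(0, -118, 77.5) [ 0.516  -0.1453  0.0775] tool delta cm [  0.15 -21.54   0.09]
```

View pics/t2c.png

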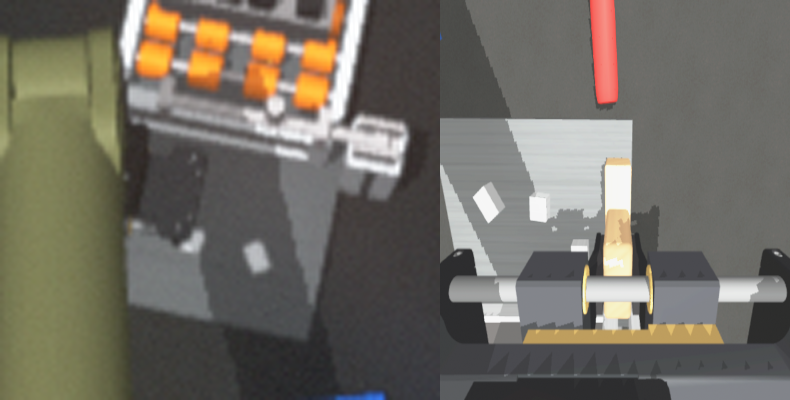

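The block hovers over the plate near its +y edge, with all the chips on its −y side. Sweep.

Request:
{"fn": "jog_arm", "kwargs": {
  "rows": "0 -2.4 0.05 0 0 0 1; 0 -2.4 0 0 0 0 1; 0 -2.4 0 0 0 0 1; 0 -2.4 0 0 0 0 1; 0 -2.4 0 0 0 0 1"
}}

```text
time: 5.8
position: [0.5369, -0.0529, 0.0789]
tool_rot: [0.311, 3.125, 0.001]
ft_force: [0.5, 0.5, -1.2]
grip_width: 0.249
grip_force: 29.9
```

Request:
{"fn": "jog_arm", "kwargs": {
  "rows": "0.1 -2.4 0 0 0 0 1; 0 -2.4 0 0 0 0 1; 0 -2.4 0 0 0 0 1; 0 -2.2 0 0 0 0 1; 0 -1 0 0 0 0 1"
}}

```text
time: 6.42
position: [0.5151, -0.1555, 0.0788]
tool_rot: [0.315, 3.124, -0.0]
ft_force: [1.0, 0.6, -1.5]
grip_width: 0.254
grip_force: 29.9
```

```bash
python3 -c "
from h import *
st(); d=snap('wrist','w3'); s=snap('side','s3')
cv2.imwrite('pics/w3c.png',np.hstack([cv2.resize(d['img'],(400,300)),cv2.resize(s['img'][150:300,220:420],(400,300),interpolation=2)]))"
```

```text
6.425 station mm 1.1055605788430116 -128.1407021101277 78.78663369702693 heading toolx 168.50255744237646 tilt [ 1.3e-03 -3.0e-04 -1.0e+00] [ 1.   0.6 -1.5] 29.916658848524094 22.12548702194307
```

View pics/w3c.png

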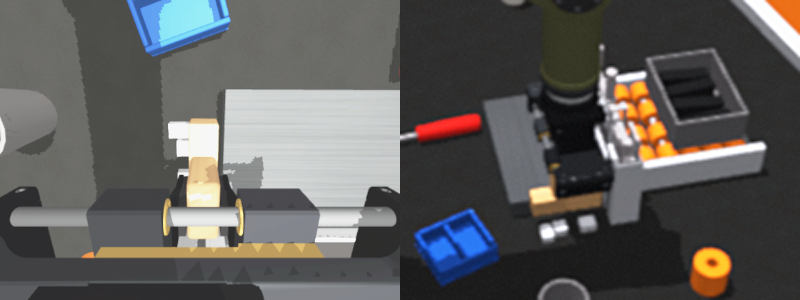

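All three chips lie on the bench by the −y edge, and the plate is clear. Next: lift the block and carry it to the left.

Request:
{"fn": "jog_arm", "kwargs": {
  "rows": "0 0 -1.5 0 0 0 1; 0.3 1.5 -1.5 0 0 0 1; 0.5 5 0 0 0 0 1; 0.5 5.5 0 0 0 0 1; 0.5 5.5 0 0 0 0 1"
}}

```text
time: 7.15
position: [0.5325, 0.0241, 0.1096]
tool_rot: [0.309, 3.124, 0.002]
ft_force: [1.0, 0.4, -1.1]
grip_width: 0.25
grip_force: 29.9
```

Request:
{"fn": "jog_arm", "kwargs": {
  "rows": "0.5 5.5 0 0 0 0 1; 0.5 5.5 0 0 0 0 1; 0.3 4.3 0 0 0 0 1; 0 0 2.5 0 0 0 1; 0 0 2.5 0 0 0 1"
}}

```text
time: 7.78
position: [0.5496, 0.1765, 0.0588]
tool_rot: [0.305, 3.125, 0.002]
ft_force: [0.7, -0.5, -2.2]
grip_width: 0.252
grip_force: 29.9
```

Request:
{"fn": "jog_arm", "kwargs": {
  "rows": "0 0 0 0 0 0 1; 0 0 0 0 0 0 1"
}}

```text
time: 8.02
position: [0.5501, 0.1745, 0.0596]
tool_rot: [0.31, 3.125, 0.002]
ft_force: [0.8, 0.3, -1.3]
grip_width: 0.249
grip_force: 29.9
```

```bash
python3 -c "
from h import *
st((-30,200,45.5))"
```

```text
8.025 station mm -30.212788517690736 202.25577458410535 59.56927534628238 heading toolx 168.64995766630892 tilt [ 0.0018  0.001  -1.    ] [ 0.8  0.3 -1.3] 29.916240298189223 21.646833463609493
(-30, 200, 45.5) [0.5498 0.1723 0.0455] tool delta cm [-0.02 -0.23  1.41]
```

Request:
{"fn": "jog_arm", "kwargs": {
  "rows": "0 0 0.8 0 0 0 1; 0 0 0.5 0 0 0 1; 0 0 0.15 0 0 0 1; 0 0 0 0 0 0 1; 0 0 0 0 0 0 1"
}}

```text
time: 8.65
position: [0.5496, 0.1738, 0.0455]
tool_rot: [0.312, 3.126, 0.001]
ft_force: [-4.7, -0.5, 9.8]
grip_width: 0.249
grip_force: 30.0
```

Request:
{"fn": "jog_arm", "kwargs": {
  "rows": "0 0 0 0 0 0 0.3; 0 0 0 0 0 0 0.1; 0 0 0 0 0 0 -0.1; 0 0 0 0 0 0 -0.2; 0 0 0 0 0 0 -0.2"
}}

```text
time: 9.28
position: [0.5493, 0.1737, 0.0435]
tool_rot: [-0.312, -3.126, 0.0]
ft_force: [0.2, 0.0, 0.0]
grip_width: 0.589
grip_force: 0.0
```

```bash
python3 -c "
from h import *
st((80,-44,300))"
```

```text
9.275 station mm -30.78994573980449 201.2783364434363 43.45979227811532 heading toolx 168.6125642825682 tilt [-1.e-04  0.e+00 -1.e+00] [0.2 0.  0. ] 0.0 51.242894485331234
(80, -44, 300) [ 0.6091 -0.0887  0.3   ] tool delta cm [-11.04 -24.54 -25.65]
```

Request:
{"fn": "jog_arm", "kwargs": {
  "rows": "0 0 -4 0 0 0 -0.2; 0 0 -6 0 0 0 -0.2; 0 0 -5.5 0 0 0 -0.2; -2 -5 -5 0 0 0 -0.2; -2.3 -5 -5 0 0 0 -0.2"
}}

```text
time: 9.9
position: [0.5683, 0.083, 0.2849]
tool_rot: [0.309, 3.125, 0.001]
ft_force: [2.1, -0.5, 0.1]
grip_width: 0.599
grip_force: 0.0
```

Request:
{"fn": "jog_arm", "kwargs": {
  "rows": "-2.3 -5 0 0 0 0 -0.2; -2.3 -5 0 0 0 0 -0.2; -2.3 -4.5 0 0 0 0 -0.2; 0 0 0 0 0 0 -0.2; 0 0 0 0 0 0 -0.2"
}}

```text
time: 10.52
position: [0.6072, -0.0714, 0.2828]
tool_rot: [-0.311, -3.126, -0.001]
ft_force: [0.0, -0.3, -0.3]
grip_width: 0.599
grip_force: 0.0
```

```bash
python3 -c "
from h import *
st((80,-44,300)); print(ctrl.get_state()['joint_positions'].round(2))
d=snap('wrist','w4');snap('side','s4')
print([w2px(d,o+X*x+Y*y+[0,0,z]) for x,y,z in [(.085,-.044,.19),(.085,-.044,.17),(.085,-.044,.14)]])
"
```

```text
10.525 station mm 74.6783846307541 -27.377694428016266 282.82463848303524 heading toolx 168.6259287177073 tilt [-5.e-04  1.e-03 -1.e+00] [ 0.  -0.3 -0.3] 0.0 52.10004441423438
(80, -44, 300) [ 0.6091 -0.0887  0.3   ] tool delta cm [-0.53 -1.66 -1.72]
[-0.31  0.23  0.46  1.48 -0.1   1.46  1.53]
[(np.float64(266.3242114868087), np.float64(223.18267899808606)), (np.float64(267.4578316749448), np.float64(216.0782260192418)), (np.float64(268.904267034795), np.float64(207.01334511068174))]
```

View pics/w4.png

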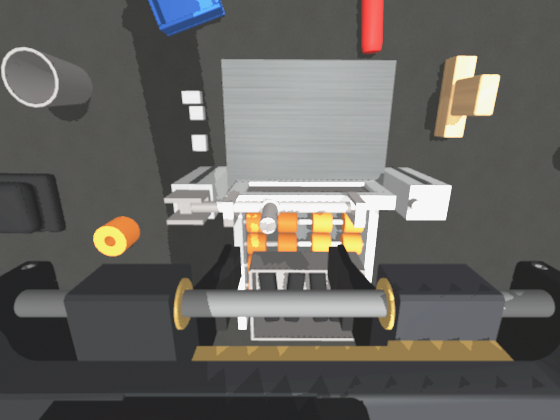

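Request:
{"fn": "jog_arm", "kwargs": {
  "rows": "0 0 -1 0 0 0.175 -0.2; 0 0 0 0 0 0.175 -0.2; 0 0 0 0 0 0.175 -0.2; 0 0 0 0 0 0.175 -0.2; 0 0 0 0 0 0.175 -0.2"
}}

```text
time: 11.25
position: [0.6073, -0.07, 0.2932]
tool_rot: [-1.61, -2.697, -0.001]
ft_force: [-1.1, 0.2, -0.6]
grip_width: 0.6
grip_force: 0.0
```

Request:
{"fn": "jog_arm", "kwargs": {
  "rows": "0 0 0 0 0 0.175 -0.2; 0 0 0 0 0 0.175 -0.2; 0 0 0 0 0 0.175 -0.2; 0 0 0 0 0 0.174 -0.2; 0 0 0 0 0 0 -0.2"
}}

```text
time: 11.88
position: [0.6073, -0.0703, 0.2931]
tool_rot: [-2.429, -1.992, -0.001]
ft_force: [-0.4, 0.6, -0.7]
grip_width: 0.601
grip_force: 0.0
```

```bash
python3 -c "
from h import *
st((85,-43,250)); print(ctrl.get_state()['joint_positions'].round(2))
from scipy.optimize import least_squares
O=[(load('top0'),299,171.2),(load('s1'),325.7,186.5),(load('w4'),268.5,226)]
r=least_squares(lambda p:np.ravel([np.subtract(w2px(d,p),(u,v)) for d,u,v in O]),[.61,-.09,.18]); print('knobtop',r.x,r.fun.round(1),'st',1e3*X@(r.x-o),1e3*Y@(r.x-o))
d=snap('wrist','w5')
t=d['img'][100:300,180:440]; cv2.imwrite('pics/w5c.png',cv2.resize(d['img'][60:340,100:460],None,fx=2,fy=2,interpolation=2))
"
```

```text
11.875 station mm 74.57708521836702 -26.272324207624855 293.11393648646754 heading toolx 78.69505014359642 tilt [ 0.e+00  7.e-04 -1.e+00] [-0.4  0.6 -0.7] 0.0 52.28409035251336
(85, -43, 250) [ 0.6142 -0.0887  0.25  ] tool delta cm [-1.68  1.04  4.31]
[-0.45  0.24  0.64  1.46 -0.14  1.49 -0.01]
knobtop [ 0.61477842 -0.0877916   0.19543018] [-0.7 -0.3  0.8 -0.3 -0.2 -0.3] st 85.37582799354762 -41.95203395557067
```

View pics/w5c.png

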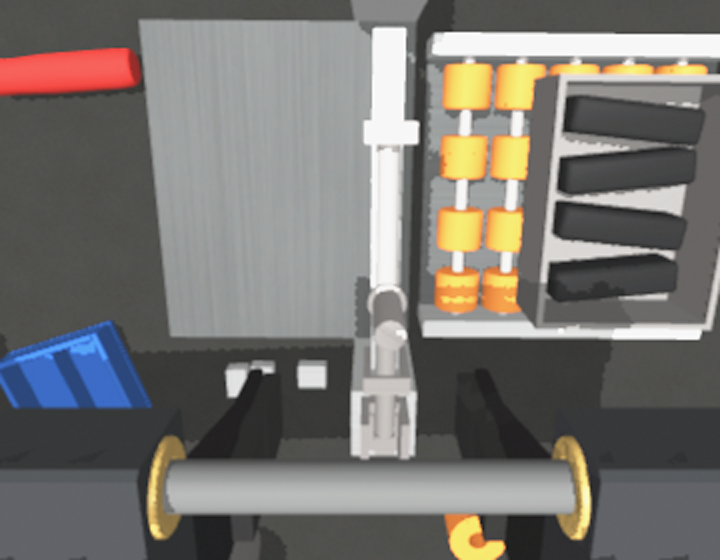

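Knob top measured at station (85,−42), z 0.195, so the grip point is about z 0.175. Going down on it.

Request:
{"fn": "jog_arm", "kwargs": {
  "rows": "-1.6 1.1 3 0 0 0 -0.2; 0 0 5 0 0 0 -0.2; 0 0 4 0 0 0 -0.2; 0 0 1.8 0 0 0 0; 0 0 0 0 0 0 0.3",
  "force": 30
}}

```text
time: 12.55
position: [0.6144, -0.0895, 0.1545]
tool_rot: [-2.431, -1.988, 0.002]
ft_force: [1.0, 1.0, 1.6]
grip_width: 0.465
grip_force: 0.0
```

Request:
{"fn": "jog_arm", "kwargs": {
  "rows": "0 0 0 0 0 0 0.6; 0 0 0 0 0 0 1; 0 0 0 0 0 0 1; 0 0 0 0 0 0 1; 0 0 0 0 0 0 1"
}}

```text
time: 13.18
position: [0.614, -0.0899, 0.1566]
tool_rot: [-2.432, -1.985, 0.0]
ft_force: [-6.1, 0.8, 5.9]
grip_width: 0.169
grip_force: 30.0
```

```bash
python3 -c "
from h import *
st((85,-42,155))"
```

```text
13.175 station mm 84.98988802046127 -44.14595326940255 156.60339114078872 heading toolx 78.4357689368932 tilt [-0.0014  0.0013 -1.    ] [-6.1  0.8  5.9] 29.99490049201995 14.7334055477965
(85, -42, 155) [ 0.6144 -0.0878  0.155 ] tool delta cm [0.21 0.   0.16]
```

Request:
{"fn": "jog_arm", "kwargs": {
  "rows": "0 0 -0.4 0 0 0 1; 0 0 -0.4 0 0 0 1; 0 0 -0.35 0 0 0 1; 0 0 0 0 0 0 1"
}}

```text
time: 13.68
position: [0.614, -0.0899, 0.1666]
tool_rot: [-2.433, -1.985, 0.002]
ft_force: [-5.5, 1.5, -1.7]
grip_width: 0.175
grip_force: 30.0
```

```bash
python3 -c "
from h import *
st((85,-2,168))"
```

```text
13.675 station mm 85.01824945590975 -44.14357133037451 166.57480114203835 heading toolx 78.42977393743266 tilt [-2.e-03  6.e-04 -1.e+00] [-5.5  1.5 -1.7] 29.993907641619444 15.213743094789306
(85, -2, 168) [ 0.6224 -0.0486  0.168 ] tool delta cm [ 4.21 -0.01 -0.14]
```

Request:
{"fn": "jog_arm", "kwargs": {
  "rows": "0 0 -0.1 0 0 0 1; 0.8 0 0 0 0 0 1; 0.8 0 0 0 0 0 1; 0.8 0 0 0 0 0 1"
}}

```text
time: 14.18
position: [0.6186, -0.067, 0.1673]
tool_rot: [-2.434, -1.984, 0.003]
ft_force: [-5.2, -0.4, -1.2]
grip_width: 0.17
grip_force: 30.0
```

Request:
{"fn": "jog_arm", "kwargs": {
  "rows": "0.6 0 0 0 0 0 1; 0.6 0 0 0 0 0 1; 0 0 0 0 0 0 1; 0 0 0 0 0 0 1"
}}

```text
time: 14.68
position: [0.6212, -0.0539, 0.1672]
tool_rot: [-2.432, -1.985, 0.002]
ft_force: [-4.8, 3.1, -1.2]
grip_width: 0.17
grip_force: 30.0
```

```bash
python3 -c "
from h import *
st((85,-2,168)); d=snap('wrist','w6'); s=snap('side','s6')
cv2.imwrite('pics/w6c.png',np.hstack([cv2.resize(d['img'][150:330,200:400],(400,360),interpolation=2),cv2.resize(s['img'][150:290,260:420],(400,360),interpolation=2)]))"
```

```text
14.675 station mm 84.91762581389104 -7.435130641832773 167.17007774178154 heading toolx 78.46280184878879 tilt [-0.0023  0.0011 -1.    ] [-4.8  3.1 -1.2] 29.992934307083488 14.805681166710777
(85, -2, 168) [ 0.6224 -0.0486  0.168 ] tool delta cm [ 0.54  0.01 -0.08]
```

View pics/w6c.png

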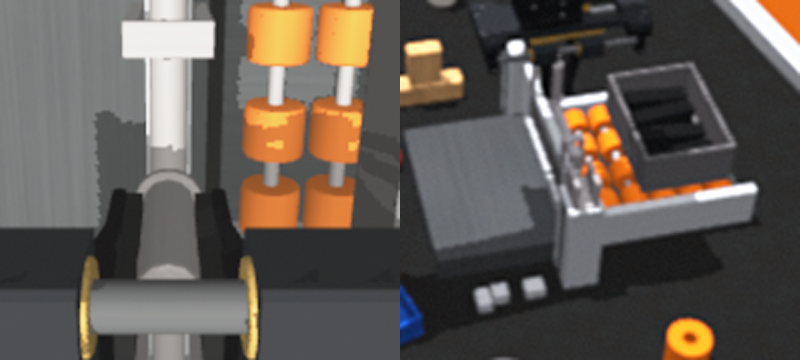

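Request:
{"fn": "jog_arm", "kwargs": {
  "rows": "0.2 0 0 0 0 0 1; 0.03 -0.85 0 0 0 0.08 1; 0.03 -0.85 0 0 0 0.08 1"
}}

```text
time: 15.15
position: [0.6077, -0.049, 0.1684]
tool_rot: [2.584, 1.78, 0.004]
ft_force: [0.8, -0.7, -1.3]
grip_width: 0.176
grip_force: 30.0
```

```bash
python3 -c "
from h import *
st()"
```

```text
15.15 station mm 70.71795668298894 -5.371621440143378 168.38793100099863 heading toolx 69.13337488389661 tilt [ 0.0041 -0.0017 -1.    ] [ 0.8 -0.7 -1.3] 30.0188101362437 15.269957386010846
```

Request:
{"fn": "jog_arm", "kwargs": {
  "rows": "0.03 -0.85 0 0 0 0.08 1; 0.03 -0.85 0 0 0 0.08 1; 0.03 -0.85 0 0 0 0.08 1; 0 0 0 0 0 0 1; 0 0 0 0 0 0 1"
}}

```text
time: 15.78
position: [0.5849, -0.0371, 0.1683]
tool_rot: [2.777, 1.464, 0.004]
ft_force: [2.7, -1.7, -0.6]
grip_width: 0.174
grip_force: 30.0
```

Request:
{"fn": "jog_arm", "kwargs": {
  "rows": "0 0 0 0 0 0 1; 0 0 0 0 0 0 1; 0 0 0 0 0 0 1; 0 0 0 0 0 0 1"
}}

```text
time: 16.27
position: [0.5839, -0.0365, 0.1678]
tool_rot: [2.78, 1.463, 0.001]
ft_force: [3.4, -2.1, -0.6]
grip_width: 0.173
grip_force: 30.0
```

```bash
python3 -c "
from h import *
st(); print(np.abs(ctrl.get_state()['qd']).max()); d=snap('top','t7'); s=snap('side','s7')
E=lambda x,y,z:o+X*x+Y*y+[0,0,z]
for th in (.3,.4,.5):
  e=E(.085-.2*np.sin(th),.1-.2*np.cos(th),.121); print(th,'edge',np.round(w2px(s,e)),np.round(w2px(d,e)))
cv2.imwrite('pics/w7c.png',np.hstack([cv2.resize(d['img'][140:240,230:340],(440,400),interpolation=2),cv2.resize(s['img'][150:290,260:400],(400,400),interpolation=2)])[:,:800])"
```

```text
16.275 station mm 44.94439165009737 2.2128300334760502 167.77704981573575 heading toolx 55.51141823423207 tilt [ 0.001  0.    -1.   ] [ 3.4 -2.1 -0.6] 29.998935274779797 15.052544387125879
0.0017028934744336456
0.3 edge [309. 220.] [309. 196.]
0.4 edge [302. 220.] [306. 201.]
0.5 edge [295. 219.] [302. 206.]
```

View pics/w7c.png

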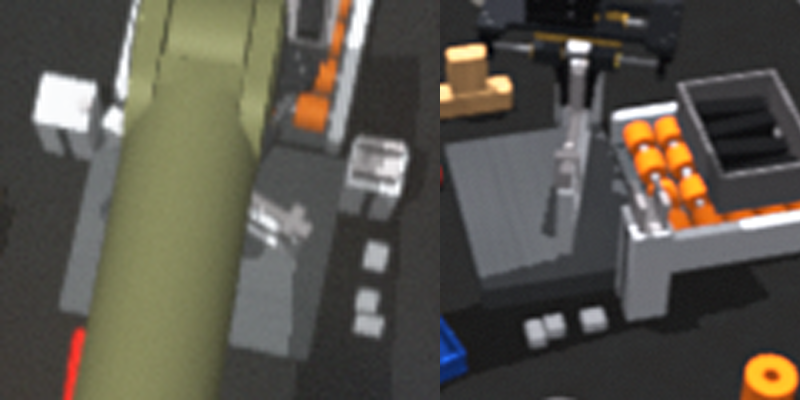

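The gate is open about 0.38 rad, the knob is gripped at 30 N, the block stands upright and the chips are on the bench. Handing in.

```bash
python3 -c "
from h import *
print(ticket.close_job())"
```

```text
the job is handed in; nothing more can be done
None
```

I handed the job in at about 16 s of the 72 s allowed, and no verdict came back: the offcuts are on the bench, the block is released and upright, the bolt is drawn about 44 mm, and the gripped knob holds the gate about 0.38 rad open.

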